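# Prove and re-arm the bench's stop station

## Robot

A 7-joint arm with a two-finger parallel gripper is mounted at the origin on a cart in front of the work surface, level with it; the furniture and walls round the work are solid. World frame = base frame: x ahead of the robot, y to its left, z up, the work surface at z = 0. Lengths are in m, angles in degrees, forces in N, time in s.
With the tool pointing down it reaches from about 0.425 to 1.025 m from the base axis. Payload 3.6 kg.
Tool frame: the origin (TCP) lies at the very end of the fingers, on their centre line; the grasp point (between the pads) lies 19 mm behind it (r.grasp_offset is the z of the grasp point in the tool frame, in m); z points along the fingers, y is the line along which they close (so a half turn about z gives the same grasp; the last joint's range is limited). The gripper opens to 85 mm and grips with 20 to 120 N. Pads are 22 mm wide; open, the fingers measure 114 mm over their backs; the gripper's body (76 mm by 85 mm) begins 54 mm behind the grasp point. The pads swing forward as they close: fully open they stand 13 mm farther back than shut.
Start: joints at [59.903, 33.873, 2.773, 92.16, -1.908, 54.013, -1.931], TCP at [0.303, -0.658, 0.202] pointing down, gripper open.
Joint ranges: [-153.93, 153.93], [-27.13, 128.08], [-72.61, 78.16], [10.71, 143.7], [-87.88, 267.88], [4.46, 118.87], [-176.78, 176.78]. Speed limits (degrees/s): [147.25, 147.25, 180, 180, 180, 180, 180].

## Interface

Orientations are given as [roll, pitch, yaw] about the fixed x, y, z axes, in that order (R = Rz(yaw) Ry(pitch) Rx(roll)).
In Python, from workcell import r, kin, telemetry, eyes, models gives the robot as it stands. Calls block until the motion is done:
- r.goto(position, orientation): joint-space move of the TCP to a pose.
- r.line_to(position, rotation=None, max_speed=0.15, guard=None): straight line of the TCP; rotation=None keeps the orientation; max_speed is the mean speed in m/s. With guard (N) it stops when the force on the tool has changed by that much, and returns True; else False.
- r.goto_joints(angles): joint-space move.
- r.set_gripper(opening): opening from 0.0 (shut) to 1.0 (fully open); the grip force is fixed at half the most; returns when the fingers have stopped.
- r.wait(seconds).
- kin.solve_ik(position, orientation): joint angles nearest the present ones, or None.
- telemetry.observe(): the state.
- eyes.capture(name): name is "scene" or "top" or "wrist"; returns the picture (384x512x3 uint8, red, green, blue); there is no depth.
- eyes.get_calibration(name): a dict with "fx", "fy", "cx", "cy" (pixels), "R" (3x3) and "t" (3): a world point X has camera coordinates R X + t. Camera axes: x right, y down, z forward; pixel columns grow to the right and rows downward; lengths in m; the calibration is good to about 2 mm. A picture is of the moment at which its call begins: read the wrist's pose just before it. get_calibration takes no time and is no camera call; for the wrist camera it gives the pose at the moment of the call.
A pose or a line that the arm cannot do raises r.PlanningError and nothing moves.
- r.close_job(): hands the job in; it is judged then, once.
Trained networks look in the newest picture that a camera, given by its name, has taken for a name from the list of things; names that differ only in an ending like _2 or _b are one class to them, and where a whole thing is asked for, a point or a joint stands for the part that bears it (a point fixed in the world has none). Each returns a list of dicts, best first, with "confidence" (0 to 1); they miss things now and then, are a little off and sometimes report something else, mostly with a low value. They report only what shows in the picture. A call takes as long as a camera call.
- models.recognise(camera, name): "point" ([column, row] in pixels, amid what is visible of it).
- models.trace(camera, name): "region" (384x512 bool, what is visible of it) and "point" ([column, row] in pixels, amid what is visible of it).
- models.place_of(camera, name): "point" ([column, row] in pixels: a listed point, or the origin of a listed thing).
The state is a dict: "time": time; "joint_pos": joint angles; "joint_velocities": joint speeds; "tau": joint torques, N m; "ee_pos": TCP position; "tcp_rot": TCP orientation; "contact_force": force on the tool from outside, world axes, zero at the start; "moment": the same for the moment, N m; "grip_width": opening from 0.0 (shut) to 1.0 (fully open); "grip_force": force on a finger pad.
Only numpy, scipy, OpenCV 4.12 (cv2) and the standard library are available. Lean on these libraries where they do the work, as an engineer would, in place of code of your own. Each camera call takes 0.05 s, during which the arm holds its last target. There are 200 camera calls.

## Task

Do the start-of-shift check of the bench's stop station: press the mushroom stop button straight in until it latches and take the finger off it, then twist its head clockwise (seen from above) until it springs back out, and last press the tall round reset button on the two-button box all the way down and let go. Nothing needs gripping, fingertips are enough: do not lift, tip or shove away either box, do not press the low square start button, do not press reset while the stop is still in, and leave the other things on the bench as they are.

Things in the scene. Friction and masses are not known exactly. Their poses are not given: they have to be found in the camera images.
- stop_box: The stop box: a grey die-cast housing of 100 x 100 mm, 60 mm high, standing loose on four rubber feet (about 1.5 kg), with one mushroom button in the middle of its top. Origin at the centre of its underside, z up.
- stop_top (a point): Centre of the flat top of the mushroom head (the flat is 29 mm across). 94 mm above the bench when the button is out, 86 mm when it is latched in. Moves and turns with the head. The head is a black disc 44 mm across and 16 mm thick, with two wings on opposite sides that reach out to 37 mm from the axis, along this frame's +y and -y. Two moulded arrows on top show the twist direction. z up.
- stop_wing_a (a point): Centre of the rounded end of one wing, 31 mm from the head's axis along the head's +y. The wing is 12 mm wide (along the head's x) with flat sides, its end is a half round of 6 mm radius, and it is 15 mm high, 7.5 mm above and below this point. Latched in, its underside is 10 mm above the box's top. Push against the side of a wing to twist the head.
- stop_wing_b (a point): The same on the opposite wing, 31 mm from the axis along the head's -y.
- stop_press (a joint): How far the mushroom is pushed in, m: 0 out, 0.008 fully in. It resists with up to about 9 N, most over the first 2 mm; past about 5 mm it snaps down by itself and stays latched in. It springs out again once the twist has lifted it back past that point.
- stop_turn (a joint): Turn of the head, rad: 0 at rest, growing clockwise seen from above, stop at 0.9. A light spring brings it back to 0 when let go. With the button latched in, turning lifts it and it springs out at about 0.5 to 0.6 rad; a push of about 3 N on a wing's end does it, and the box stays put by its weight. A head held turned cannot be latched.
- button_box: The two-button box: a grey die-cast housing, 80 mm (x) by 130 mm (y), 60 mm high, standing loose on four rubber feet (about 1.3 kg). The reset button is 30 mm from the middle along its +y, the start button 30 mm along its -y. Origin at the centre of its underside, z up.
- reset_top (a point): Centre of the top of the reset button: black, round, 26 mm across, standing 12 mm proud of a round steel ring, top 76 mm above the bench.
- reset (a joint): How far the reset button is pushed in, m: 0 out, 0.006 fully down. A spring button, about 5 N at full travel; it comes back by itself.
- start_top (a point): Centre of the top of the start button: black, square, 26 x 26 mm, only 4 mm proud of a square steel frame, top 68 mm above the bench. To be left alone.
- start (a joint): How far the start button is pushed in, m: 0 out, 0.0035 fully down.
- nut_jar: White plastic jar with a screw cap, 44 mm across, 61 mm tall. A loose bystander; origin at the centre of its underside.
- threadlock_bottle: Small upright bottle, 29 mm across, 96 mm tall. A loose bystander; origin at the centre of its underside.
- driver_bit_1: Steel driver bit lying flat, 48 mm long, 9 mm thick. A loose bystander; origin at the centre of its underside.
- hex_key_0: L-shaped hex key lying flat, 98 x 31 mm, 7 mm thick. A loose bystander; origin at the centre of its underside.
- plug_gauge_0: Steel plug gauge lying flat, 89 mm long, 12 mm thick. A loose bystander; origin at the centre of its underside.
- loupe: Black eye loupe, 37 mm across, 38 mm tall. A loose bystander; origin at the centre of its underside.

How it is judged:
By the outcome, as a careful person would: the job done as asked, in the order asked, and still so for the second after the job is handed in, with the robot touching nothing.
It also fails if it takes over 43 s, if anything falls off the work surface, if the arm or the gripper's body presses on something with over 40 N, if the wrist force passes 120 N, or if a joint passes its speed limit or range.

## Working session

There is one attempt and no reset: what is moved stays moved. The work goes in short steps, each a Python script; the robot and the scene stay as the last script left them, time stands still between calls to the robot, and variables do not carry over. Pictures are saved under pics/ and viewed, at most 10 in all, crops included, and the job is handed in when it is done.

```bash
mkdir -p pics; cat > h.py <<'E'
from workcell import r, kin, telemetry, eyes, models
import numpy as np, cv2
def save(n,f): 
    im=eyes.capture(n); cv2.imwrite('pics/'+f,im[:,:,::-1]); return im
def w(cam,px,z,c=None):
    c=c or eyes.get_calibration(cam); R=np.array(c['R']);t=np.array(c['t'])
    d=R.T@np.array([(px[0]-c['cx'])/c['fx'],(px[1]-c['cy'])/c['fy'],1]); o=-R.T@t
    return o+d*(z-o[2])/d[2]
Z=dict(stop_top=.094,stop_wing_a=.085,stop_wing_b=.085,reset_top=.076,start_top=.068,stop_box=0,button_box=0,nut_jar=0,threadlock_bottle=0,loupe=0)
def find(cam,names):
    for n in names:
        for q in models.place_of(cam,n)[:2]:
            print(cam,n,round(q['confidence'],2),np.round(q['point'],1),np.round(w(cam,q['point'],Z[n]),4))
E
python3 - <<'E'
from h import *
a=save('top','top0.png');b=save('scene','sc0.png')
cv2.imwrite('pics/both.png',cv2.resize(np.vstack([a]),(800,600))[:,:,::-1])
for c in('top','scene'): find(c,list(Z))
print(telemetry.observe()['time'],telemetry.observe()['tcp_rot'])
E
```

```text
top stop_top 0.52 [332.8 202.9] [ 0.5006 -0.2355  0.094 ]
top stop_wing_a 0.7 [339.8 201.6] [ 0.5044 -0.256   0.085 ]
top stop_wing_b 0.7 [339.8 201.6] [ 0.5044 -0.256   0.085 ]
top reset_top 0.42 [177.7 203.4] [0.5131 0.1699 0.076 ]
top start_top 0.59 [198.2 207.7] [0.5009 0.1172 0.068 ]
top stop_box 0.81 [322.2 209.1] [ 0.493  -0.2253  0.    ]
top stop_box 0.26 [200.3 208.2] [0.5058 0.1213 0.    ]
top button_box 0.69 [195.1 205.9] [0.5128 0.136  0.    ]
top nut_jar 0.67 [239.2 225.4] [0.4538 0.0119 0.    ]
top nut_jar 0.56 [316.5 205.8] [ 0.5029 -0.2095  0.    ]
top threadlock_bottle 0.63 [246.8 195.4] [ 0.5386 -0.0119  0.    ]
top loupe 0.64 [309.9 175.7] [ 0.5904 -0.1949  0.    ]
scene stop_top 0.87 [336.1 226.3] [ 0.4983 -0.23    0.094 ]
scene stop_wing_a 0.88 [348.  236.8] [ 0.4952 -0.2593  0.085 ]
scene stop_wing_a 0.77 [321.3 225.8] [ 0.4906 -0.2014  0.085 ]
scene stop_wing_b 0.88 [348.  236.8] [ 0.4952 -0.2593  0.085 ]
scene stop_wing_b 0.77 [321.3 225.8] [ 0.4906 -0.2014  0.085 ]
scene reset_top 0.53 [329.6 258.4] [ 0.4302 -0.2575  0.076 ]
scene reset_top 0.43 [203.4 167.4] [0.5068 0.1645 0.076 ]
scene start_top 0.55 [219.  177.5] [0.5063 0.1079 0.068 ]
scene stop_box 0.69 [330.4 258.9] [ 0.4996 -0.2272  0.    ]
scene stop_box 0.25 [338. 225.] [ 0.6082 -0.1841  0.    ]
scene button_box 0.6 [209.  196.4] [0.4952 0.141  0.    ]
scene button_box 0.31 [287.9 202.3] [ 0.6062 -0.0379  0.    ]
scene nut_jar 0.63 [236.1 226.9] [0.4493 0.0008 0.    ]
scene threadlock_bottle 0.77 [261.6 209.4] [ 0.5399 -0.0037  0.    ]
scene loupe 0.62 [340.5 230.1] [ 0.5957 -0.1979  0.    ]
scene loupe 0.22 [301.7 281.5] [ 0.4091 -0.2146  0.    ]
1.1 [-1.79998896e+02  6.87143794e-04  2.47406327e+01]
```

View pics/both.png

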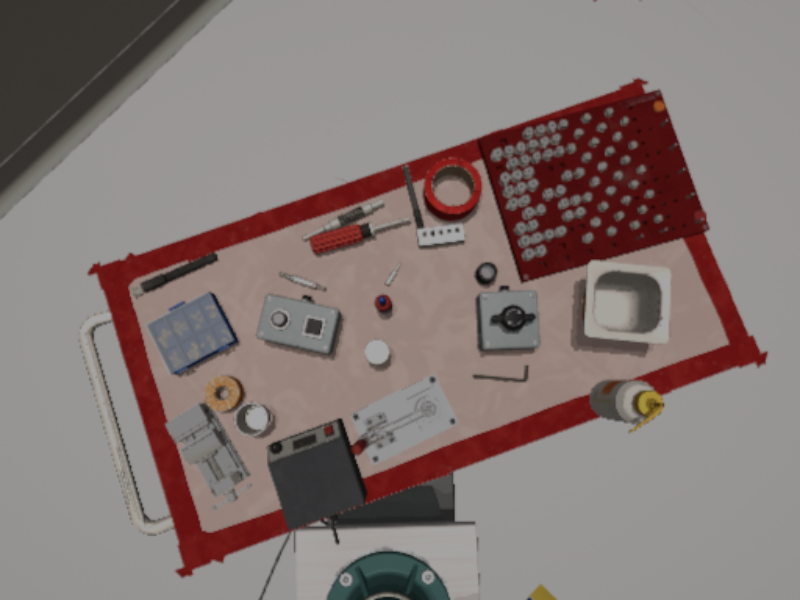

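View pics/sc0.png

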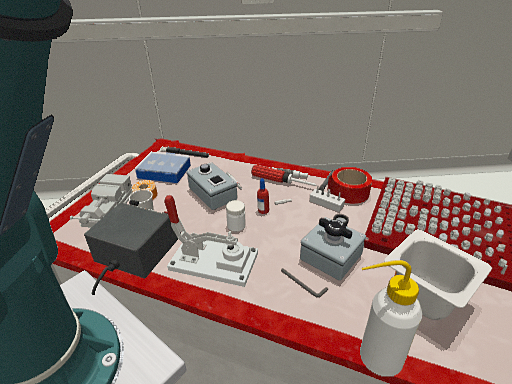

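The top view shows the mushroom head at about (513,317), with its wings left and right along world y. Reset is at (280,319) and start at (314,327), all in the 800-px picture. I'll look at both boxes closely with the wrist camera.

```bash
python3 - <<'E'
from h import *
r.set_gripper(0.0)
r.goto([0.47,-0.23,0.33],[180,0,0])
c=eyes.get_calibration('wrist'); a=save('wrist','w0.png')
print('cam',-np.array(c['R']).T@np.array(c['t']))
find('wrist',['stop_top','stop_wing_a','stop_box'])
o=telemetry.observe();print(o['time'],o['ee_pos'],o['joint_pos'])
E
```

```text
cam [ 0.54111633 -0.2308392   0.50195217]
wrist stop_top 0.73 [257.5 141.3] [ 0.4987 -0.2266  0.094 ]
wrist stop_wing_a 0.91 [278.3 138.5] [ 0.5016 -0.2559  0.085 ]
wrist stop_wing_a 0.8 [234.4 142. ] [ 0.4969 -0.1935  0.085 ]
wrist stop_box 0.75 [258.3 135.1] [ 0.4994 -0.2267  0.    ]
wrist stop_box 0.45 [124.1 109.4] [ 0.5418 -0.0042  0.    ]
3.8083 [ 0.46978463 -0.23085856  0.329703  ] [ 19.0096358   11.35115009   2.614185   109.6104297   -0.5850687
  59.08061215 -68.21414472]
```

View pics/w0.png

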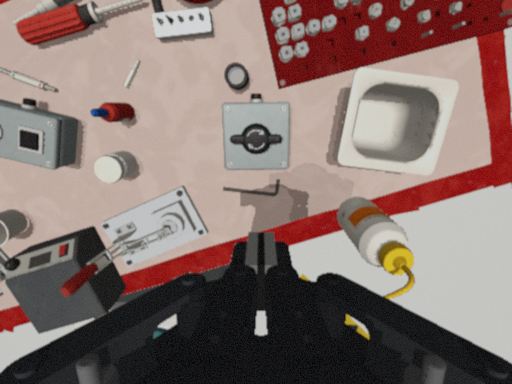

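The wrist view shows the head at about (257,139), with wings at (234,141) and (279,137). I'll press it now, then check the latch.

```bash
python3 - <<'E'
from h import *
C=np.array([0.500,-0.2255])
for y in (94,51,-86,-129): 
    s=kin.solve_ik([C[0],C[1]-.03,.12],[180,0,y]); print(y,None if s is None else np.round(s,0))
r.goto([*C,0.125],[180,0,0])
g=r.line_to([*C,0.0835],max_speed=0.03,guard=22)
o=telemetry.observe();print(g,o['ee_pos'],o['contact_force'])
r.line_to([*C,0.14],max_speed=0.15)
r.line_to([0.43,C[1],0.22],max_speed=0.25)
save('wrist','w1.png'); find('wrist',['stop_top','stop_wing_a'])
for z in(.086,.094):
  pass
print(telemetry.observe()['time'])
im=cv2.imread('pics/w1.png');cv2.imwrite('pics/w1.png',cv2.resize(im,(800,600)))
E
```

```text
94 [ 31.  29. -11. 117.  10.  35.  17.]
51 [ 25.  29.  -4. 117.   3.  34. -20.]
-86 [  12.   29.   14.  118.  -13.   34. -141.]
-129 [   6.   30.   23.  118.  -20.   35. -177.]
False [ 0.50017556 -0.22558023  0.08371155] [ 0.13132091 -0.37840371  0.13856709]
wrist stop_top 0.68 [260.2 111.5] [ 0.4998 -0.224   0.094 ]
wrist stop_wing_a 0.94 [227.  107.9] [ 0.5032 -0.1905  0.085 ]
wrist stop_wing_a 0.55 [291.9 109.3] [ 0.5019 -0.256   0.085 ]
7.4333
```

View pics/w1.png

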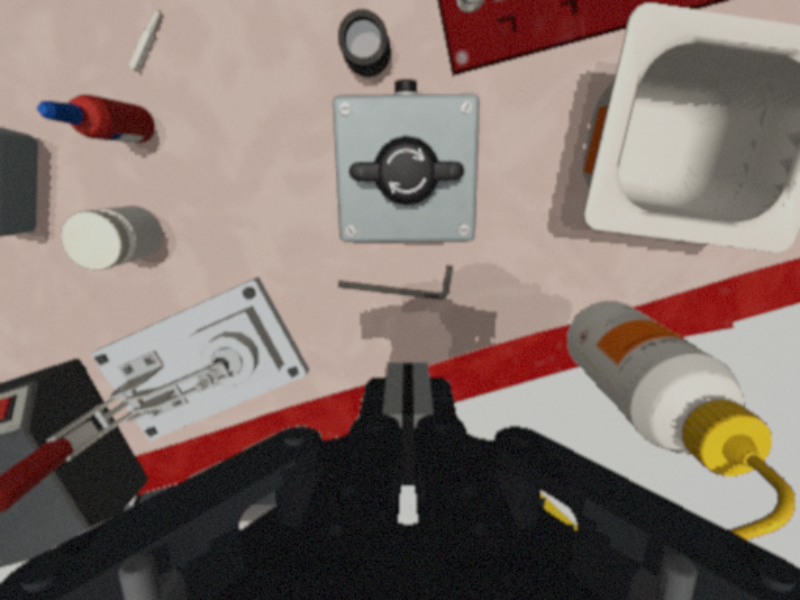

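The head sits square, with its wings at (350,170) and (463,170). The height isn't clear from this, and no force showed at the end of the press, so I'll probe the height by touch.

```bash
python3 - <<'E'
from h import *
C=np.array([0.5005,-0.2248])
r.goto([*C,0.12],[180,0,0])
o=telemetry.observe();print(o['grip_width'],o['contact_force'])
g=r.line_to([*C,0.079],max_speed=0.03,guard=4)
o=telemetry.observe();print(g,o['ee_pos'],o['contact_force'],o['time'],o['grip_width'])
r.wait(.1);o=telemetry.observe();print(o['ee_pos'],o['contact_force'])
E
```

```text
-0.0011552706213912667 [-0.05919975 -0.31227995  0.35637058]
False [ 0.50062674 -0.22483063  0.07919635] [ 0.21177224 -0.08846891 -0.81920761] 9.5083 0.0016334248329338337
[ 0.50066027 -0.22483114  0.07919635] [-0.28383428  0.36663232  0.01268367]
```

```bash
python3 - <<'E'
from h import *
a=save('wrist','w2.png'); b=save('scene','s2.png')
A=cv2.resize(a[130:330,130:390],(520,400)); B=cv2.resize(b[160:300,260:400],(400,400))[:, :280]
cv2.imwrite('pics/c2.png',np.hstack([A,B])[:,:,::-1])
c=eyes.get_calibration('wrist'); p=np.array(c['R'])@np.array(telemetry.observe()['ee_pos'])+np.array(c['t']); print(c['fx']*p[0]/p[2]+c['cx'],c['fy']*p[1]/p[2]+c['cy'],c['fx'])
E
```

```text
261.2051619093412 226.00836348180582 290.13499006149294
```

View pics/c2.png

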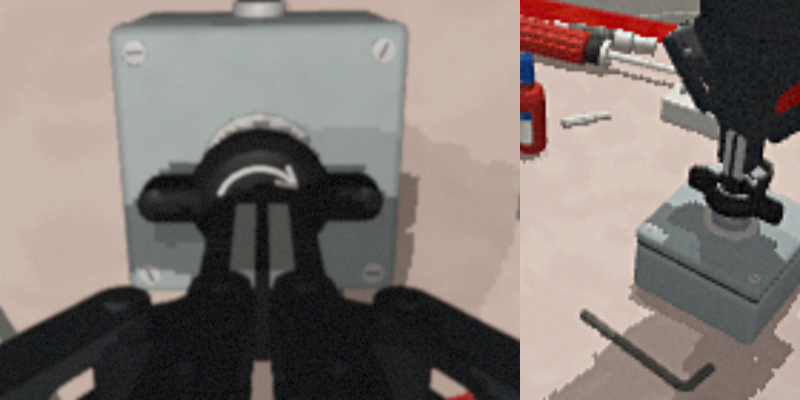

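The finger still seems to hover at the head, and the head looks out with its ring visible below. I'll continue down under guard to find where contact is.

```bash
python3 - <<'E'
from h import *
C=np.array([0.5005,-0.2248])
for z in np.arange(.077,.056,-.002):
    g=r.line_to([*C,z],max_speed=0.03,guard=12)
    o=telemetry.observe();print(g,np.round(o['ee_pos'],4),np.round(o['contact_force'],1),np.round(o['tau'],1),round(o['time'],2))
    if g: break
E
```

```text
False [ 0.5004 -0.2247  0.0769] [-0.7  0.4  0.1] [ -0.  -44.7   1.1 -11.5   0.   -0.    0. ] 9.96
False [ 0.5004 -0.2247  0.0748] [-0.8  1.3 -0.3] [ -0.  -44.7   1.1 -11.4   0.   -0.    0. ] 10.21
False [ 0.5004 -0.2248  0.0729] [-0.8  0.8  0.3] [ -0.  -44.8   1.1 -11.3   0.   -0.    0. ] 10.46
False [ 0.5004 -0.2248  0.0709] [0.  0.2 0.7] [ -0.  -44.9   1.1 -11.2   0.   -0.    0. ] 10.71
False [ 0.5004 -0.2248  0.0688] [ 0.2  0.1 -0.9] [ -0.  -44.9   1.1 -11.1   0.   -0.    0. ] 10.96
False [ 0.5004 -0.2247  0.0668] [-0.7 -0.7 -0.1] [ -0.  -45.    1.1 -11.    0.   -0.    0. ] 11.21
False [ 0.5008 -0.225   0.0653] [-0.3  0.7  3.8] [ -0.  -43.5   1.  -10.6   0.   -0.1  -0. ] 11.46
False [ 0.5009 -0.225   0.0634] [-1.   0.5  5.4] [ -0.  -42.5   1.  -10.2   0.   -0.2  -0. ] 11.71
False [ 0.5002 -0.2246  0.0607] [-0.1  0.4 -0.4] [  0.  -45.5   1.1 -10.8   0.   -0.    0. ] 11.96
False [ 0.5002 -0.2247  0.0587] [ 0.8  0.4 -1.2] [ -0.  -45.4   1.1 -10.7   0.   -0.    0. ] 12.21
False [ 0.5007 -0.2249  0.057 ] [-0.5 -0.2  0.9] [ -0.  -45.    1.1 -10.3   0.    0.   -0. ] 12.46
```

First contact came at a reported z of 0.066, where the real head top is 0.094. So the fingertips really end about 28 mm above the reported TCP, which also matches the tip's pixel row. The button snapped in between 0.063 and 0.061. I'll confirm bottoming, then twist using the corrected height.

```bash
cat > tw.py <<'E'
from h import *
C=np.array([0.5005,-0.2248])
def st(m):
    o=telemetry.observe();print(m,np.round(o['ee_pos'],4),np.round(o['contact_force'],1),round(o['time'],2))
g=r.line_to([*C,.0545],max_speed=0.03,guard=12); st(('bottom',g))
r.line_to([*C,.10],max_speed=0.15)
u=np.array([0.02,-1]);n=np.array([1,0.02]); off=.028; z=.073-off
def P(th,d,rr=.038):
    c,s=np.cos(th),np.sin(th); v=rr*u+d*n
    return C+np.array([[c,s],[-s,c]])@v
yaw=91
r.goto([*P(0,.036),.10],[180,0,yaw])
r.line_to([*P(0,.036),z],max_speed=0.12)
g=False
for d in np.arange(.034,.011,-.002):
    g=r.line_to([*P(0,d),z],max_speed=0.04,guard=2.0)
    if g: break
st(('touch',g,d))
for th in np.arange(.1,.81,.1):
    g=r.line_to([*P(th,d),z],rotation=[180,0,yaw-np.degrees(th)],max_speed=0.04,guard=12)
    st((round(th,1),g))
    if g: break
E
python3 - <<'E'
from tw import *
save('wrist','w3.png'); im=cv2.imread('pics/w3.png'); b=save('scene','s3.png')
B=cv2.resize(b[160:300,260:400],(400,400))[:, :280,::-1]
cv2.imwrite('pics/c3.png',np.hstack([cv2.resize(im[130:330,130:390],(520,400)),B]))
E
```

```text
('bottom', False) [ 0.5008 -0.225   0.0566] [-4.6  2.2 18.2] 12.71
('touch', False, np.float64(0.011999999999999983)) [ 0.5137 -0.263   0.0454] [ 3.2 -1.3  4.7] 17.89
(np.float64(0.1), False) [ 0.5098 -0.2642  0.0455] [ 3.5 -2.8  5. ] 18.14
(np.float64(0.2), False) [ 0.504  -0.2646  0.0447] [ 1.8 -3.7  1.8] 18.39
(np.float64(0.3), False) [ 0.5001 -0.2645  0.0445] [ 0.5 -2.5  1.6] 18.64
(np.float64(0.4), False) [ 0.4966 -0.264   0.0446] [-0.1 -2.9  0.2] 18.89
(np.float64(0.5), False) [ 0.493  -0.2636  0.0446] [ 0.7 -2.3 -1. ] 19.14
(np.float64(0.6), False) [ 0.4895 -0.2627  0.0448] [ 0.4 -2.4 -1. ] 19.39
(np.float64(0.7), False) [ 0.4869 -0.2623  0.045 ] [ 3.  -2.8 -2.3] 19.64
(np.float64(0.8), False) [ 0.4833 -0.2611  0.0452] [ 3.  -4.6 -2.4] 19.89
```

View pics/c3.png

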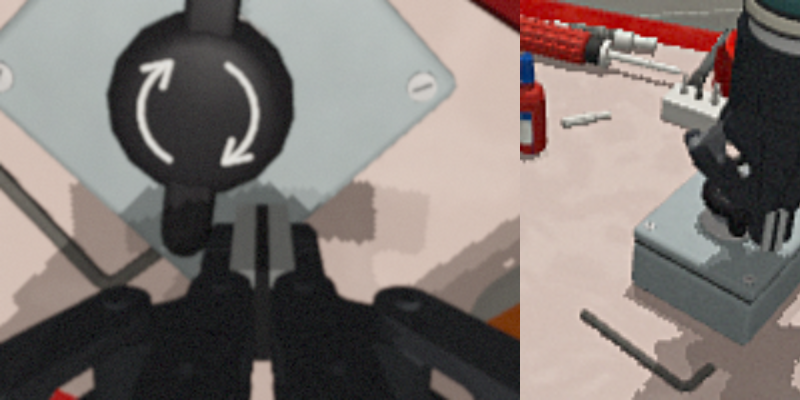

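The head is turned about 45° relative to the box, clockwise along the arrows. I'll reverse the arc, lift and check.

```bash
sed -i '/^g=r.line_to(\[\*C,.0545/,$d' tw.py; cat >> tw.py <<'E'
u=np.array([0.02,-1]);n=np.array([1,0.02]); off=.028; z=.073-off
def P(th,d,rr=.038):
    c,s=np.cos(th),np.sin(th); v=rr*u+d*n
    return C+np.array([[c,s],[-s,c]])@v
yaw=91
E
python3 - <<'E'
from tw import *
for th,d in((.6,.016),(.3,.020),(0,.036)):
    r.line_to([*P(th,d),z],rotation=[180,0,yaw-np.degrees(th)],max_speed=0.08)
st('back')
r.line_to([*P(0,.036),.12],max_speed=0.15)
r.goto([.43,-.2255,.19],[180,0,0])
save('wrist','w4.png'); b=save('scene','s4.png')
im=cv2.imread('pics/w4.png')
cv2.imwrite('pics/c4.png',np.hstack([cv2.resize(im[30:230,130:390],(520,400)),cv2.resize(b[160:300,260:400],(400,400))[:, :280,::-1]]))
find('wrist',['stop_top','stop_wing_a']);st('')
E
```

```text
back [ 0.5357 -0.2615  0.0447] [-1.3 -0.8 -0.2] 21.3
wrist stop_top 0.77 [256.5 112.5] [ 0.499  -0.2215  0.094 ]
wrist stop_wing_a 0.97 [294.3 113.3] [ 0.4982 -0.2561  0.085 ]
wrist stop_wing_a 0.68 [225.3 109.4] [ 0.5017 -0.1929  0.085 ]
 [ 0.4302 -0.2255  0.1896] [-0.   0.2  0.1] 23.29
```

View pics/c4.png

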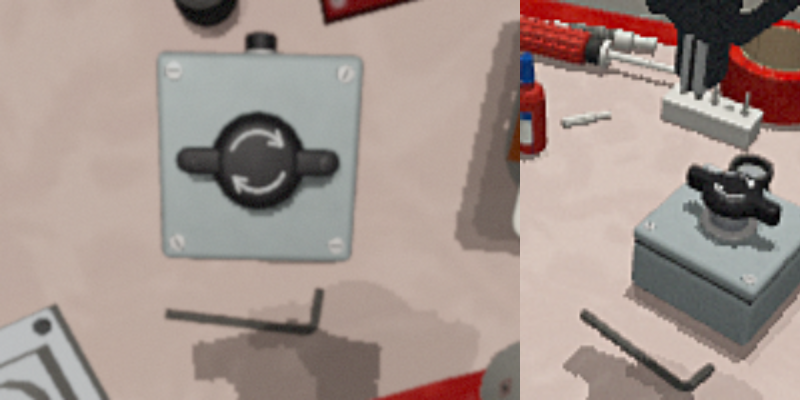

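The head is back square, with its collar showing below it. I'll check the height by matching against the first scene picture, where the button was out.

```bash
python3 - <<'E'
from h import *
a=cv2.imread('pics/sc0.png');b=cv2.imread('pics/s4.png');s3=None
for n,(x0,y0,x1,y1) in dict(head=(316,212,356,242),box=(300,245,366,280)).items():
    m=cv2.matchTemplate(b[y0-12:y1+12,x0-12:x1+12],a[y0:y1,x0:x1],cv2.TM_CCOEFF_NORMED); i=np.unravel_index(m.argmax(),m.shape)
    print(n,i[1]-12,i[0]-12,m.max())
r.goto([.46,.141,.22],[180,0,0])
im=save('wrist','w5.png'); cv2.imwrite('pics/w5.png',cv2.resize(im,(640,480))[:,:,::-1])
find('wrist',['reset_top','start_top','button_box']);print(telemetry.observe()['time'])
E
```

```text
head -1 0 0.9330006
box -1 0 0.9502467
wrist reset_top 0.84 [233.7 131.3] [0.5095 0.168  0.076 ]
wrist start_top 0.97 [283.2 140.9] [0.4984 0.1146 0.068 ]
wrist button_box 0.8 [258.8 126.3] [0.5105 0.1421 0.    ]
24.875
```

View pics/w5.png

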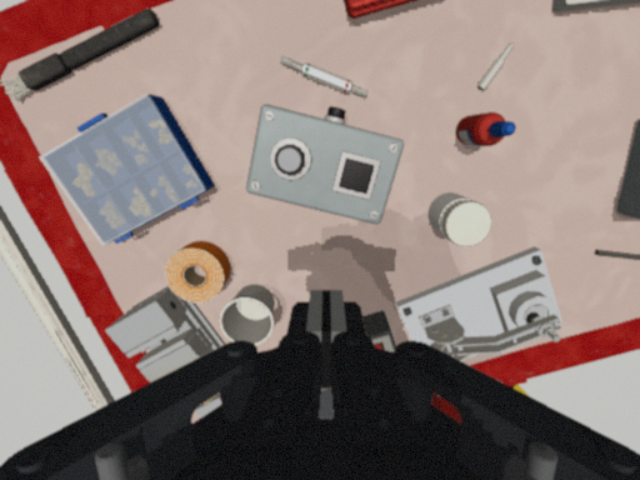

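The head has the same image shift as its box (−1, 0), so the stop is out again. Reset is at (290,159) and start at (357,176) in this view. Now I'll press reset.

```bash
python3 - <<'E'
from tw import *
p=[.511,.169]
r.goto([*p,.065],[180,0,0]); st('above')
for zz in (.052,.048,.046,.044,.042,.0405,.039,.0375,.036):
    g=r.line_to([*p,zz],max_speed=0.03,guard=10); st((zz,g))
    if g or telemetry.observe()['contact_force'][2]>10: break
r.line_to([*p,.10],max_speed=0.12)
r.goto([.46,.141,.22],[180,0,0])
im=save('wrist','w6.png'); b=save('scene','s6.png'); find('wrist',['reset_top','start_top','button_box']);st('')
cv2.imwrite('pics/c6.png',np.hstack([cv2.resize(im,(512,384)),b[100:388,80:366]] if 0 else [im[:300],b[60:360,120:400]])[:,:,::-1])
E
```

```text
above [0.5111 0.1687 0.0654] [-0.4  0.2 -0.1] 25.57
(0.052, False) [0.5109 0.169  0.052 ] [-0.1 -0.7  0.3] 26.16
(0.048, False) [0.5108 0.1689 0.0477] [ 0.4  0.3 -0.1] 26.44
(0.046, False) [0.5112 0.1691 0.0461] [-0.4  0.4  1.6] 26.69
(0.044, False) [0.5111 0.169  0.0441] [-1.  -0.5  3.2] 26.94
(0.042, False) [0.5112 0.1691 0.0421] [-0.7  0.1  4.7] 27.19
(0.0405, False) [0.5112 0.1691 0.0411] [-2.2 -0.6  9.5] 27.44
(0.039, False) [0.5113 0.1691 0.0409] [-3.5 -1.5 19.7] 27.69
wrist reset_top 0.65 [394.4  52.1] [0.5848 0.0091 0.076 ]
wrist reset_top 0.6 [230.5 129.2] [0.5105 0.173  0.076 ]
wrist start_top 0.91 [282.2 141.1] [0.4972 0.1175 0.068 ]
wrist button_box 0.93 [260.7 128.8] [0.5061 0.141  0.    ]
 [0.4596 0.141  0.2186] [1.  0.1 1.3] 29.19
```

View pics/c6.png

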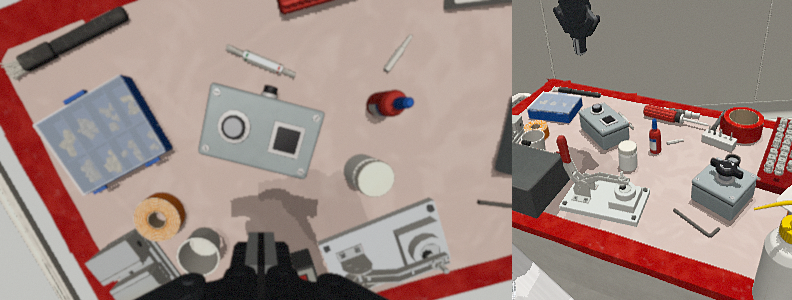

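The picture shows both boxes standing in place, the mushroom out, reset (233,127) back up and nothing else disturbed. Reset bottomed hard, with the force rising from 5 N to 20 N at full travel. I'm handing in.

```bash
python3 -c "
from h import *
print(r.close_job())"
```

```text
the job is handed in; nothing more can be done
None
```

The stop-station check is done and handed in at about 29 s: the stop was pressed until it latched, twisted clockwise until it sprang out, then reset was pressed fully down and let go; start was not touched and both boxes stand where they were.

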